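Short spin: latch the centrifuge lid and hold the sunken key down

ROBOT

A 6-joint arm with a two-finger parallel gripper is mounted at the origin on a cart in front of the work surface, level with it; the furniture and walls round the work are solid. World frame = base frame: x ahead of the robot, y to its left, z up, the work surface at z = 0. Lengths are in m, angles in rad, forces in N, time in s.
With the tool pointing down it reaches from about 0.35 to 0.975 m from the base axis. Payload 4.9 kg.
Tool frame: the origin (TCP) lies at the very end of the fingers, on their centre line; the grasp point (between the pads) lies 19 mm behind it (pinch_z is the distance from the TCP to the grasp point, in m); z points along the fingers, y is the line along which they close (so a half turn about z gives the same grasp; the last joint's range is limited). The gripper opens to 85 mm and grips with 20 to 120 N. Pads are 22 mm wide; open, the fingers measure 114 mm over their backs; the gripper's body (76 mm by 85 mm) begins 54 mm behind the grasp point. The pads swing forward as they close: fully open they stand 13 mm farther back than shut.
Start: joints at [-1.385, 0.053, 1.613, -0, 1.476, -0.119], TCP at [0.188, -0.596, 0.231] pointing down, gripper open.
Joint ranges: [-3.01, 3.01], [-1.01, 2.22], [0.06, 2.58], [-1.02, 4.17], [0.09, 2.62], [-3.14, 3.14]. Speed limits (rad/s): [2.57, 2.57, 3.14, 3.14, 3.14, 3.14].

INTERFACE

Orientations are given as a unit quaternion [w, x, y, z].
In Python, from plant import * gives the robot as it stands. The module is installed in compiled form; this text tells all that it offers.
- The arm moves only by the tool play_rows, never from a script. Its arguments are lists of equal length, an entry for each row: "linear": the shift along the world's x, y, z in m, a list of three; "turn": the turn about the world's z in degrees. A call has 1 to 8 rows; each row shifts and turns the commanded pose from where the row before left it; what a row does not reach is not made up. A row lasts 1/8 s, in which the tool goes at most 62.5 mm and 10.7 degrees, less where a joint would pass 70% of its speed; a pose out of reach is approached as far as the arm can. A call is refused whole if a number of a shift passes 0.0625 or a number of a turn 10.7, either way. A call with a gripper value outside its range is refused whole. "hand" is the finger opening in m, from 0 to 0.0854, set as the call begins (left out, the last holds). The fingers move at their own pace and stop on an object; the grip force is fixed at half the most. Time passes only in rows, so rows that do not move let the fingers close. It gives the time, the measured TCP pose, the force, the opening and the grip force at its end, in the units of the state.
- state(): the state, without advancing time (a new reading comes with each control period).
- grab_frame(name): name is "side" or "top" or "wrist"; returns the picture (480x640x3 uint8, red, green, blue); there is no depth.
- camera_info(name): a dict with "camera_matrix" (3x3 intrinsics, pixels), "origin" and "attitude" of the camera in the world; the wrist camera has in their place "mount" (4x4, takes a point from camera to tool coordinates, whose origin is the TCP and whose axes are the flange's). Camera axes: x right, y down, z forward; pixel columns grow to the right and rows downward; lengths in m; the calibration is good to about 2 mm. The wrist camera is an equidistant fisheye: a pixel r from the principal point sees the ray r / f radians off the axis. A picture is of the moment at which its call begins: read the wrist's pose just before it. camera_info takes no time and is no camera call.
- job_done(): hands the job in; it is judged then, once.
Trained networks look in the newest picture that a camera, given by its name, has taken for a name from the list of things; names that differ only in an ending like _2 or _b are one class to them, and where a whole thing is asked for, a point or a joint stands for the part that bears it (a point fixed in the world has none). Each returns a list of dicts, best first, with "p" (0 to 1); they miss things now and then, are a little off and sometimes report something else, mostly with a low value. They report only what shows in the picture. A call takes as long as a camera call.
- trace(camera, thing): "region" (480x640 bool, what is visible of it) and "location" ([column, row] in pixels, amid what is visible of it).
The state is a dict: "time": time; "joint_pos": joint angles; "joint_vel": joint speeds; "joint_efforts": joint torques, N m; "tool_pos": TCP position; "tool_rot": TCP orientation; "contact_force": force on the tool from outside, world axes, zero at the start; "ft_torque": the same for the moment, N m; "gripper_width": opening from 0.0 (shut) to 1.0 (fully open); "grasp_force": force on a finger pad.
Only numpy, scipy, OpenCV 4.12 (cv2) and the standard library are available. Lean on these libraries where they do the work, as an engineer would, in place of code of your own. Each camera call takes 0.05 s, during which the arm holds its last target. There are 200 camera calls.

TASK

Give the two tubes in the bench centrifuge a short spin: push its lid shut with your fingertips until it snaps into its catch and stays shut on its own, take your hand off it, and only then reach into the well in the front deck, press the sunken key right down and finish while still holding it down. Nothing is to be gripped or lifted: leave the two raised keys beside the well alone, as well as the tube rack and bottles standing round it.

Things in the scene. Friction and masses are not known exactly. Their poses are not given: they have to be found in the camera images.
- centrifuge: White bench centrifuge, immovable, 220 mm deep, 180 mm wide, flat deck 110 mm above the worktop. Origin: centre of its underside; x points to its back (hinge side), y to its left, z up; front (-x) to the robot, yaw within 0.35 rad. In front of the lid lie, at x = -83 mm, from left to right: the well with the sunken key (y = +45 mm), two raised grey keys (y = -14 and -54 mm).
- lid (a joint): Lid angle, rad: 0 = shut, 0.75 to 1.1 at the start, stop at 1.3; the front edge rises as it grows. The stiff hinge stays where left above about 0.6; below that a spring lifts it again (2 N at the tab pushes it on). In the tab's last 9 mm it passes a roller catch (6 to 8 N down at the tab, then a snap) that holds it below 0.01.
- lid_hinge (a point): Hinge axis (along the centrifuge's y), mid-width: 100 mm behind the centrifuge's origin, 112 mm above the worktop. Frame: the lid's; shut, its axes are the centrifuge's. The lid runs 155 mm from here to -x (tab's end), is 150 mm wide, 12 mm thick, underside at z = 0; a clear dome, 98 mm wide, 69 mm in front of the hinge, rises to z = 18 mm.
- lid_tab (a point): Middle of the top of the grey ribbed tab at the lid's front edge, where it is pushed down: 144 mm from the hinge axis along the lid, 10 mm above its underside. The tab is 56 mm wide, 8 mm thick, and ends 11 mm further out.
- well_mouth (a point): Centre of the well's mouth, at the top of its grey collar (45 x 57 mm), 111.6 mm above the worktop. The well is 34 mm along the centrifuge's x and 46 mm along its y, walls upright: closed fingertips go in with their closing line along the centrifuge's y. With the lid shut, its tab ends 11 mm behind the well's edge, top 122 mm above the worktop.
- spin_key_top (a point): Centre of the top of the sunken key (flat grey cap, 27 x 38 x 7 mm), 17.6 mm below the well's mouth when not pressed.
- spin_key (a joint): How far the sunken key is pressed, m: 0 = up, 0.005 = right down (spring, 1.5 N at the start, 5 N right down; it comes up when let go).
- start_key (a joint): How far the raised key next to the well is pressed, m (0 = up, travel 0.003). Cap 24 x 26 mm, 6 mm proud of the deck. To be left alone: it would start a full run.
- stop_key (a joint): How far the raised key at the right end of the deck is pressed, m (0 = up, travel 0.003). Cap 24 x 26 mm, 6 mm proud of the deck. To be left alone.
- tube_rack: Teal open tube rack, 50 x 118 x 45 mm, loose, standing along the centrifuge's left side with two capped tubes whose caps are 67 mm above the worktop; origin at the centre of its underside. To be left alone.
- tube_1: Capped sample tube in the rack, 64 mm long; origin at its bottom. To be left alone.
- tube_3: Second capped sample tube in the rack, 64 mm long; origin at its bottom. To be left alone.
- oil_bottle: Small brown bottle with black cap, 31 mm wide, 76 mm high, loose, to the right of the centrifuge; origin at the centre of its underside. To be left alone.
- vial: Small amber vial with white cap, 23 mm wide, 32 mm high, loose, to the right of the centrifuge; origin at the centre of its underside. To be left alone.
- microscope: Black upright microscope with camera, fixed, 0.41 m deep, 0.20 m wide, 0.55 m tall, to the right of the centrifuge, straight ahead of the robot; origin at the middle of its foot. Only an obstacle: an arm coming from the right passes over it or between it and the robot.

How it is judged:
On the way:
1. the lid is shut, held by its catch alone with the fingers off the centrifuge, and the sunken key is still up (value of joint lid below 0.02 rad and contact force between the fingers and centrifuge below 0.2 N and value of joint spin_key below 0.001 m), for 0.2 s.
At the end, for the whole second after the job is handed in: The lid is latched (below 0.02 rad) and the fingertips hold the sunken key down: more than 3.5 mm of its 5 mm, with more than 1 N (value of joint lid below 0.02 rad and value of joint spin_key above 0.0035 m and contact force between the fingers and centrifuge above 1 N); the arm keeps its last pose, push and grip.
It fails at once if the sunken key is pressed while the lid is open (value of joint spin_key above 0.0015 m and value of joint lid above 0.03 rad).
It fails at once if a raised key is pressed (value of joint any of start_key, stop_key above 0.0015 m).
It fails at once if a bystander is lifted or shoved more than 25 mm (distance of any of tube_rack, tube_1, tube_3, oil_bottle, vial from where it was at the start of the episode above 0.025 m).
It fails at once if the lid is raised further open instead of pushed shut (value of joint lid above 1.25 rad).
It also fails if it takes over 64 s, if anything falls off the work surface, if the arm or the gripper's body presses on something with over 40 N, if the wrist force passes 120 N, or if a joint passes its speed limit or range.

## Working session

There is one attempt and no reset: what is moved stays moved. The work goes in short steps, Python scripts to look and compute and a tool call to move; the robot and the scene stay as the last step left them, time stands still between calls to the robot, and variables do not carry over. Pictures are saved under pics/ and viewed, at most 10 in all, crops included, and the job is handed in when it is done.

Besides the shell and the picture viewer there is one more tool, called after ">>>" as name([rows], argument=value, ...), one row to a line, values as JSON. play_rows: Moves the arm, as the interface text tells. Its arguments: {"type":"object","properties":{"linear":{"type":"array","items":{"type":"array","items":{"type":"number"}}},"turn":{"type":"array","items":{"type":"number"}},"hand":{"type":"number"}},"required":["linear","turn"]}

```bash
mkdir -p pics; cat > h.py <<'E'
from plant import *
import numpy as np, cv2
from scipy.spatial.transform import Rotation as R
def rot(q): return R.from_quat([q[1],q[2],q[3],q[0]])
def att(ci):
    a=np.array(ci["attitude"],float)
    return a if a.shape==(3,3) else rot(a).as_matrix()
def ray(cam,uv):
    ci=camera_info(cam);K=np.array(ci["camera_matrix"])
    if cam!="wrist":
        d=np.linalg.inv(K)@[uv[0],uv[1],1]
        return np.array(ci["origin"]),att(ci)@d
    s=state();M=np.array(ci["mount"]);x=(uv[0]-K[0,2])/K[0,0];y=(uv[1]-K[1,2])/K[1,1]
    t=np.hypot(x,y);d=np.array([x/t*np.sin(t),y/t*np.sin(t),np.cos(t)])
    Rt=rot(s["tool_rot"]).as_matrix()
    return np.array(s["tool_pos"])+Rt@M[:3,3],Rt@M[:3,:3]@d
def atz(cam,uv,z):
    o,d=ray(cam,uv);return o+d*(z-o[2])/d[2]
def save(cam,n):
    im=grab_frame(cam);cv2.imwrite("pics/"+n+".png",im[:,:,::-1]);return im
E
python3 - <<'E'
from h import *
s=state();print(s)
for c in("side","top","wrist"):
    print(c,camera_info(c))
ims=[]
for c in("side","top"):
    save(c,c+"0")
    for t in("centrifuge","lid_tab","lid","well_mouth","spin_key_top","spin_key","start_key","stop_key"):
        try:
            for r in trace(c,t)[:2]: print(c,t,round(r["p"],2),r["location"],r["region"].sum())
        except Exception as e: print(c,t,e)
E
```

```text
{'time': 0.0, 'joint_pos': array([-1.38501513e+00,  5.33711964e-02,  1.61429740e+00, -1.12980548e-05,
        1.47593462e+00, -1.19002968e-01]), 'joint_vel': array([-0.00089504,  0.00406803,  0.00050208,  0.00180566, -0.00015087,
        0.00146043]), 'joint_efforts': array([-1.22295569e-03, -3.93682945e+01, -3.70176494e+01, -1.40619413e-04,
        7.20718337e-03,  1.50443464e-05]), 'tool_pos': array([ 0.18743727, -0.59559556,  0.23005206]), 'tool_rot': array([-1.00453181e-03,  9.88410200e-01,  1.51803382e-01, -3.91791216e-05]), 'contact_force': array([ 0.39245702, -0.31913172,  0.87778809]), 'ft_torque': array([ 0.02544699, -0.04120189,  0.00941104]), 'grasp_force': 0.0, 'gripper_width': 0.998139885113581}
side {'camera_matrix': array([[569.27442525,   0.        , 328.49370665],
       [  0.        , 569.27442525, 237.57107538],
       [  0.        ,   0.        ,   1.        ]]), 'origin': array([0.0891571 , 1.03449402, 0.45292153]), 'attitude': array([ 0.15208892, -0.20511859,  0.79603786, -0.54874315])}
top {'camera_matrix': array([[539.77903902,   0.        , 331.46693882],
   
[... 746 characters left out ...]
0000e+00]])}
side centrifuge 0.9 [330.5, 265.5] 15476
side lid_tab 0.74 [302.1, 204.6] 1958
side lid_tab 0.67 [274.9, 321.2] 282
side lid 0.76 [301.1, 206.6] 1814
side well_mouth 0.7 [329.1, 267.6] 15770
side start_key 0.72 [382.5, 246.9] 139
side stop_key 0.56 [393.0, 242.0] 156
top centrifuge 0.69 [300.8, 253.2] 11241
top lid_tab 0.84 [299.3, 223.4] 4617
top lid 0.81 [295.5, 222.5] 4759
top lid 0.66 [298.4, 257.8] 11403
top well_mouth 0.96 [300.6, 256.8] 11422
top spin_key_top 0.74 [280.7, 300.1] 300
top spin_key_top 0.55 [301.6, 256.7] 11184
top spin_key 0.53 [276.6, 300.5] 298
top start_key 0.55 [313.2, 302.1] 177
top start_key 0.48 [278.2, 303.0] 250
top stop_key 0.48 [329.6, 297.3] 166
```

```bash
python3 - <<'E'
from h import *
a=cv2.imread("pics/side0.png")[140:360,200:470];b=cv2.imread("pics/top0.png")[150:350,180:450]
a=cv2.resize(a,(400,300)) if 0 else cv2.resize(a,None,fx=1.48,fy=1.48);b=cv2.resize(b,None,fx=1.48,fy=1.48)
h=max(a.shape[0],b.shape[0]);a=cv2.copyMakeBorder(a,0,h-a.shape[0],0,0,0);b=cv2.copyMakeBorder(b,0,h-b.shape[0],0,0,0)
cv2.imwrite("pics/c0.png",np.hstack([a,b]))
sp=atz("top",[279,300],.094);st=atz("top",[313.2,302.1],.116);so=atz("top",[329.6,297.3],.116)
print(sp,st,so)
E
```

```text
[0.43886985 0.30896821 0.094     ] [0.43564129 0.24378606 0.116     ] [0.44424553 0.21361513 0.116     ]
```

View pics/c0.png

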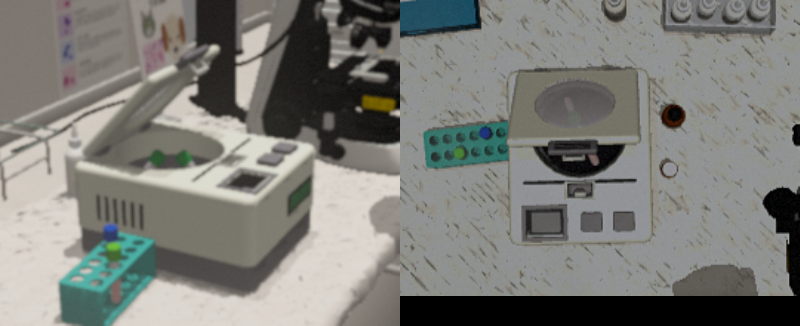

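View pics/top0.png

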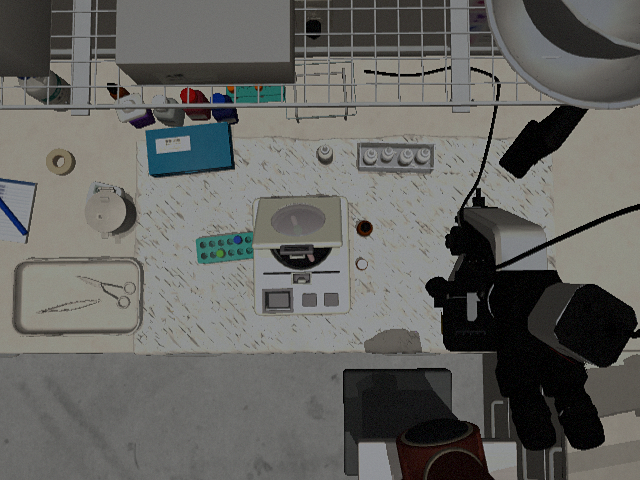

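The pictures show the centrifuge with its lid half open. In the top view the well is near (278,299), the keys near (309,300) and (331,299), and the tab near (296,251). In the side view the tab is near (338,178).

```bash
python3 - <<'E'
from h import *
w=atz("top",[278,299.3],.1116);a=atz("top",[309.2,300],.116);b=atz("top",[331.3,299.3],.116)
print(w,a,b,np.linalg.norm((w-a)[:2]),np.linalg.norm((a-b)[:2]))
d=(w-b)[:2];yaw=np.arctan2(-d[0],d[1]);print("yaw",yaw)
# deck edge outline at z=.11: left & right edges in front portion
for uv in([257,312],[347,313.5],[347.5,200]): print(atz("top",uv,.11))
# also region edge
c=np.array([np.cos(yaw),np.sin(yaw)]);l=np.array([-c[1],c[0]])
o=np.mean([w[:2]-(-.083*c+.045*l),a[:2]-(-.083*c-.014*l),b[:2]-(-.083*c-.054*l)],0);print("origin",o)
h=o+.1*c
o1,d1=ray("top",[296,251]);o2,d2=ray("side",[338,178])
t=np.linalg.lstsq(np.c_[d1,-d2],o2-o1,rcond=None)[0];p=(o1+t[0]*d1+o2+t[1]*d2)/2
print("tab",p,np.linalg.norm(o1+t[0]*d1-o2-t[1]*d2), "from hinge",(p[:2]-h)@c,(p[:2]-h)@l,p[2]-.112)
for th in np.arange(.7,1.15,.05):
    r=-.144*np.cos(th)+.010*np.sin(th);z=.112+.144*np.sin(th)+.01*np.cos(th)
    P=np.r_[h+r*c,z]
    out=[]
    for cam in("top","side"):
        ci=camera_info(cam);q=np.array(ci["camera_matrix"])@att(ci).T@(P-ci["origin"]);out.append((q[:2]/q[2]).round(1))
    print(round(th,2),P.round(3),out)
E
```

```text
[0.44092939 0.30896369 0.1116    ] [0.43951819 0.25112324 0.116     ] [0.44057305 0.21051319 0.116     ] 0.057857661388774004 0.0406237482629322
yaw -0.003619497332859816
[0.41774251 0.347933   0.11      ]
[0.41410868 0.18176653 0.11      ]
[0.62492767 0.17917904 0.11      ]
origin [0.52336742 0.26423291]
tab [0.5196752  0.26465971 0.22329216] 0.011431751242989112 from hinge -0.10369373657205454 0.00041343427528520355 0.11129215744730052
0.7 [0.52  0.264 0.212] [array([298.3, 254.3]), array([334.6, 184.3])]
0.75 [0.525 0.264 0.217] [array([298.1, 251.1]), array([331.8, 180.9])]
0.8 [0.53  0.264 0.222] [array([297.9, 247.7]), array([328.8, 177.6])]
0.85 [0.536 0.264 0.227] [array([297.8, 244.1]), array([325.7, 174.5])]
0.9 [0.542 0.264 0.231] [array([297.6, 240.4]), array([322.5, 171.5])]
0.95 [0.548 0.264 0.235] [array([297.4, 236.6]), array([319.2, 168.7])]
1.0 [0.554 0.264 0.239] [array([297.3, 232.6]), array([315.8, 166.1])]
1.05 [0.56  0.264 0.242] [array([297.1, 228.5]), array([312.4, 163.7])]
1.1 [0.567 0.264 0.245] [array([297. , 224.3]), array([308.9, 161.5])]
```

View pics/side0.png

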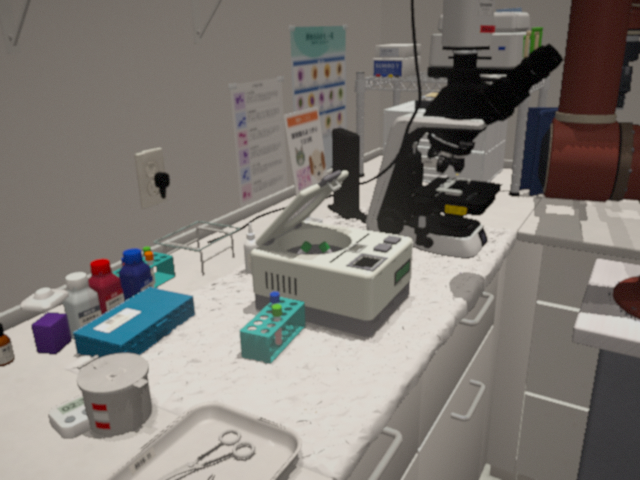

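```bash
python3 - <<'E'
from h import *
for c in("side","top"):
    save(c,c+"1")
    for r in trace(c,"microscope")[:1]:
        m=r["region"];ys,xs=np.nonzero(m);print(c,r["p"],r["location"],xs.min(),xs.max(),ys.min(),ys.max())
        for y in range(ys.min(),ys.max(),25): q=np.nonzero(m[y])[0];print(y,q.min() if len(q) else None,q.max() if len(q) else None)
for z in(.2,.35,.5):
    print(z,[atz("top",uv,z)[:2].round(3) for uv in((440,350),(535,445),(585,440),(500,210),(630,330))])
E
```

```text
top 0.7 [278.1, 299.4] 269 288 293 307
293 271 287
0.2 [array([0.359, 0.029]), array([ 0.204, -0.124]), array([ 0.211, -0.207]), array([ 0.593, -0.077]), array([ 0.39 , -0.288])]
0.35 [array([0.379, 0.057]), array([ 0.25 , -0.071]), array([ 0.256, -0.139]), array([ 0.575, -0.031]), array([ 0.406, -0.208])]
0.5 [array([0.4  , 0.086]), array([ 0.295, -0.017]), array([ 0.301, -0.072]), array([0.557, 0.014]), array([ 0.421, -0.127])]
```

The tall microscope has eyepieces that point at the robot at about z 0.45. I'll pass over it with the hand closed.

>>> play_rows([
  [0,0,0.06],
  [0,0,0.06],
  [0,0,0.06],
  [0,0,0.06],
  [0,0,0.06],
  [0,0,0.06],
  [0,0,0.06],
  [0,0,0.02],
], turn=[0,0,0,-2.5,-3.75,-3.75,-3.75,-3.75], hand=0)

```text
time: 2.1
tool_pos: [0.1874, -0.5952, 0.6768]
tool_rot: [0.004, 1.0, -0.001, 0.001]
contact_force: [-0.3, -0.1, 0.3]
gripper_width: 0.002
grasp_force: 0.0
```

>>> play_rows([
  [0.03,0.05,0],
  [0.03,0.05,0],
  [0.03,0.05,0],
  [0.03,0.05,0],
  [0.03,0.05,0],
  [0.03,0.05,0],
  [0.02,0.05,0],
  [0.02,0.05,0],
], turn=[0,0,0,0,0,0,0,0])

```text
time: 3.1
tool_pos: [0.4079, -0.1944, 0.6714]
tool_rot: [0.0, 1.0, -0.0, 0.0]
contact_force: [0.5, -1.0, 0.1]
gripper_width: 0.004
grasp_force: 0.0
```

>>> play_rows([
  [0,0.055,0],
  [0,0.055,0],
  [0,0.055,0],
  [0,0.055,0],
  [0,0.055,0],
  [0,0.055,0],
  [0,0.055,0],
  [0,0.055,0],
], turn=[0,0,0,0,0,0,0,0])

```text
time: 4.1
tool_pos: [0.407, 0.2456, 0.6716]
tool_rot: [-0.0, 1.0, -0.0, 0.0]
contact_force: [0.7, -0.9, 0.3]
gripper_width: -0.001
grasp_force: 0.0
```

>>> play_rows([
  [0.02,0.005,-0.05],
  [0.02,0.005,-0.05],
  [0.02,0.005,-0.05],
  [0.02,0.003,-0.05],
  [0.02,0,-0.05],
  [0,0,-0.05],
  [0,0,0],
  [0,0,0],
], turn=[0,0,0,0,0,0,0,0])

```text
time: 5.1
tool_pos: [0.5081, 0.2621, 0.3741]
tool_rot: [-0.001, 1.0, -0.0, 0.002]
contact_force: [0.3, -0.1, -0.1]
gripper_width: 0.003
grasp_force: 0.0
```

```bash
python3 - <<'E'
from h import *
s=state();print(s["tool_pos"],s["tool_rot"])
save("wrist","w1")
for t,z in(("lid_tab",.219),("well_mouth",.1116),("spin_key_top",.094),("spin_key",.094),("start_key",.116),("stop_key",.116)):
    for r in trace("wrist",t)[:2]: print(t,round(r["p"],2),r["location"],r["region"].sum(),atz("wrist",r["location"],z).round(4))
E
```

```text
[0.50810681 0.26209396 0.3741333 ] [-6.02177044e-04  9.99998430e-01 -2.51214360e-04  1.64721123e-03]
lid_tab 0.94 [316.0, 147.2] 18578 [0.5734 0.2677 0.219 ]
well_mouth 0.7 [316.9, 174.2] 30136 [0.5375 0.2686 0.1116]
spin_key_top 0.72 [281.3, 249.7] 590 [0.4436 0.3123 0.094 ]
spin_key 0.81 [283.8, 250.7] 554 [0.4421 0.309  0.094 ]
spin_key 0.74 [195.2, 179.1] 165 [0.532  0.4136 0.094 ]
start_key 0.93 [331.5, 258.8] 473 [0.4397 0.2516 0.116 ]
stop_key 0.74 [366.8, 256.9] 409 [0.4418 0.2108 0.116 ]
```

View pics/w1.png

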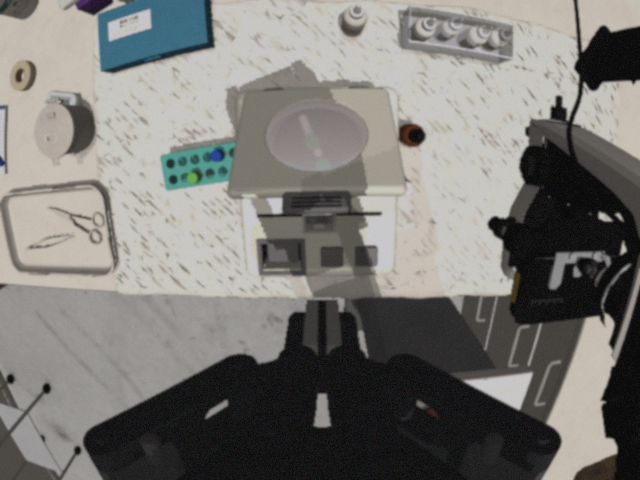

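The wrist view agrees: the well is near (281,255), the keys near (331,257) and (366,256), and the tab near (317,202). The fingers are at the bottom centre.

```bash
python3 - <<'E'
from h import *
for uv,z in(([317,202],.219),([281.5,255],.1116),([331.5,257],.116),([366.5,256],.116)): print(atz("wrist",uv,z).round(4))
E
```

```text
[0.5276 0.2664 0.219 ]
[0.4425 0.3095 0.1116]
[0.4417 0.2515 0.116 ]
[0.4429 0.2111 0.116 ]
```

>>> play_rows([
  [0.015,0.003,-0.04],
  [0.015,0,-0.04],
  [0.003,0,-0.04],
  [0,0,-0.015],
  [0,0,0],
  [0,0,0],
], turn=[0,0,0,0,0,0])

```text
time: 6.2
tool_pos: [0.5415, 0.2652, 0.2389]
tool_rot: [-0.001, 1.0, -0.0, 0.002]
contact_force: [-0.2, 0.2, -0.0]
gripper_width: 0.002
grasp_force: 0.0
```

>>> play_rows([
  [-0.001,0,-0.01],
  [-0.002,0,-0.01],
  [-0.007,0,-0.009],
  [-0.008,0,-0.009],
], turn=[0,0,0,0])

```text
time: 6.7
tool_pos: [0.5222, 0.2647, 0.1977]
tool_rot: [0.0, 1.0, -0.0, 0.0]
contact_force: [1.9, -0.2, 0.1]
gripper_width: -0.004
grasp_force: 0.7
```

```bash
python3 - <<'E'
from h import *
print(state()["contact_force"])
im=save("side","s2")
cv2.imwrite("pics/s2c.png",cv2.resize(im[100:340,210:530,::-1],None,fx=2.5,fy=2.5))
E
```

```text
[ 1.89410802 -0.16277322  0.13080079]
```

View pics/s2c.png

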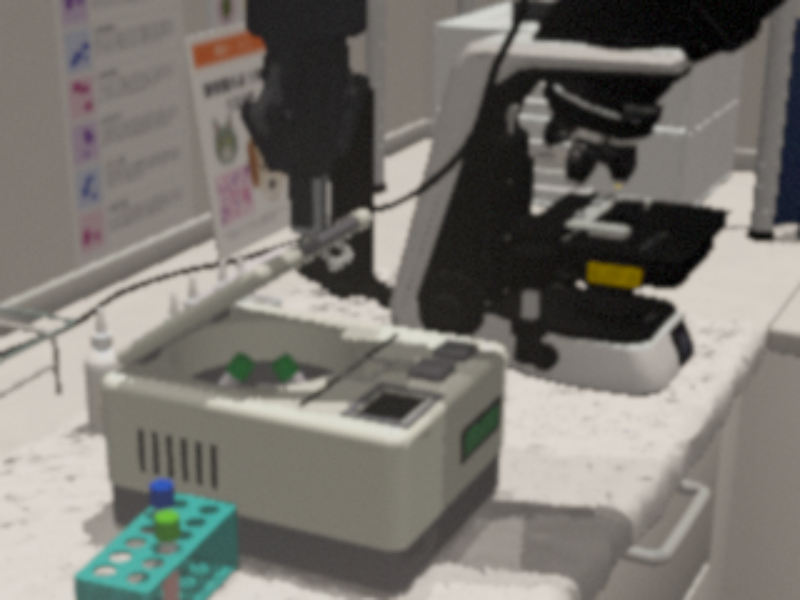

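The fingertips (crop, about (320,225)) are on top of the lid, just at the tab, and the lid has come down. Carrying on along the arc.

>>> play_rows([
  [-0.007,0,-0.01],
  [-0.006,0,-0.01],
  [-0.005,0,-0.01],
  [-0.004,0,-0.01],
  [-0.004,0,-0.01],
  [-0.003,0,-0.008],
], turn=[0,0,0,0,0,0])

```text
time: 7.5
tool_pos: [0.4936, 0.265, 0.1397]
tool_rot: [-0.0, 1.0, -0.0, 0.0]
contact_force: [1.0, -0.5, 1.7]
gripper_width: 0.002
grasp_force: 1.0
```

>>> play_rows([
  [-0.003,0,-0.003],
  [-0.003,0,-0.003],
  [-0.002,0,-0.003],
  [0,0,-0.002],
  [0,0,0],
], turn=[0,0,0,0,0])

```text
time: 8.12
tool_pos: [0.4858, 0.2651, 0.1305]
tool_rot: [-0.0, 1.0, -0.0, 0.0]
contact_force: [-1.2, -1.2, 6.9]
gripper_width: 0.001
grasp_force: 3.1
```

>>> play_rows([
  [-0.002,0,-0.002],
  [-0.001,0,-0.002],
  [0,0,-0.002],
  [0,0,-0.002],
  [0,0,0],
], turn=[0,0,0,0,0])

```text
time: 8.75
tool_pos: [0.4827, 0.2651, 0.1233]
tool_rot: [-0.0, 1.0, -0.0, -0.0]
contact_force: [-3.3, -0.9, 12.1]
gripper_width: 0.003
grasp_force: 6.6
```

>>> play_rows([
  [0,0,-0.001],
  [0,0,-0.001],
  [0,0,-0.001],
  [0,0,0],
], turn=[0,0,0,0])

```text
time: 9.25
tool_pos: [0.4829, 0.2652, 0.1228]
tool_rot: [-0.0, 1.0, -0.0, -0.0]
contact_force: [-8.9, -3.9, 24.1]
gripper_width: -0.001
grasp_force: 12.4
```

>>> play_rows([
  [0,0,0.02],
  [0,0,0.03],
  [0,0,0.04],
  [-0.02,0.02,0.01],
  [-0.02,0.024,0],
  [0,0,0],
  [0,0,0],
], turn=[0,0,0,0,0,0,0])

```text
time: 10.12
tool_pos: [0.4422, 0.3083, 0.2173]
tool_rot: [0.001, 1.0, -0.0, -0.001]
contact_force: [1.1, -0.1, -0.5]
gripper_width: -0.001
grasp_force: 0.0
```

```bash
python3 - <<'E'
from h import *
s=state();print(s["tool_pos"],s["contact_force"])
im=save("wrist","w2")
for t,z in(("well_mouth",.1116),("spin_key_top",.094),("spin_key",.094),("start_key",.116),("stop_key",.116),("lid_tab",.122)):
    for r in trace("wrist",t)[:2]: print(t,round(r["p"],2),r["location"],r["region"].sum(),atz("wrist",r["location"],z).round(4))
j=save("side","s3")
cv2.imwrite("pics/m3.png",np.vstack([cv2.resize(im[150:400,140:500,::-1],(576,400)),cv2.resize(j[180:300,240:460,::-1],(367,200))[:, :367] if 0 else cv2.copyMakeBorder(cv2.resize(j[180:300,240:460,::-1],(366,200)),0,0,0,210,0)]))
E
```

```text
[0.44215473 0.30832879 0.21727391] [ 1.07804533 -0.09469809 -0.45749213]
well_mouth 0.78 [373.8, 132.1] 68147 [0.52   0.2739 0.1116]
spin_key_top 0.56 [319.5, 239.7] 1536 [0.4395 0.3102 0.094 ]
spin_key 0.68 [319.7, 239.4] 1567 [0.4397 0.3102 0.094 ]
start_key 0.64 [403.4, 245.4] 1246 [0.4423 0.251  0.116 ]
stop_key 0.68 [451.6, 242.4] 1096 [0.4445 0.2149 0.116 ]
lid_tab 0.98 [381.8, 95.1] 43956 [0.5447 0.2708 0.122 ]
```

View pics/m3.png

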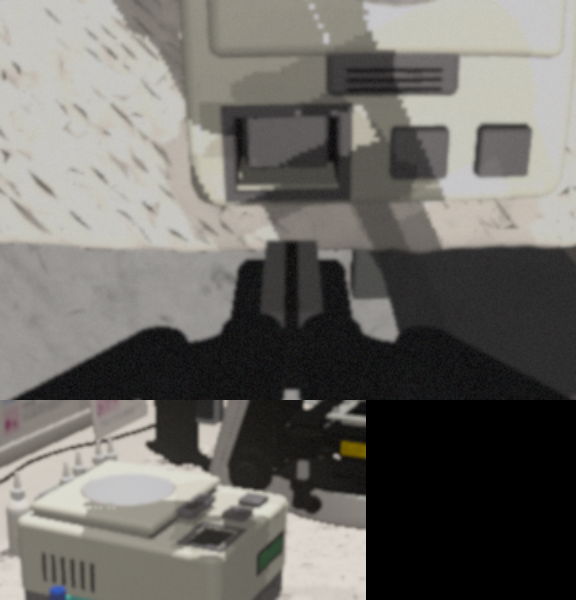

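The lid is down and staying shut. The collar centre is at crop (287,152), which is wrist pixel (319.7,245).

```bash
python3 - <<'E'
from h import *
for uv in([319.7,245],[279.4,245],[360,245],[319.7,215],[319.7,275]): print(atz("wrist",uv,.1116).round(4))
for uv in([403,245.5],[454.5,244]):print(atz("wrist",uv,.116).round(4))
E
```

```text
[0.4411 0.3105 0.1116]
[0.4411 0.3391 0.1116]
[0.441  0.2818 0.1116]
[0.4629 0.3104 0.1116]
[0.418  0.3105 0.1116]
[0.4421 0.2515 0.116 ]
[0.4432 0.2126 0.116 ]
```

>>> play_rows([
  [-0.001,0.0015,-0.03],
  [0,0,-0.03],
  [0,0,-0.025],
  [0,0,-0.012],
  [0,0,-0.01],
  [0,0,-0.008],
  [0,0,0],
], turn=[0,0,0,0,0,0,0])

```text
time: 11.4
tool_pos: [0.4415, 0.3103, 0.1031]
tool_rot: [0.0, 1.0, -0.0, -0.0]
contact_force: [-0.2, -0.1, 0.4]
gripper_width: 0.0
grasp_force: 0.0
```

>>> play_rows([
  [0,0,-0.003],
  [0,0,-0.003],
  [0,0,-0.002],
  [0,0,-0.002],
  [0,0,0],
], turn=[0,0,0,0,0])

```text
time: 12.02
tool_pos: [0.4416, 0.3104, 0.0935]
tool_rot: [0.0, 1.0, -0.0, -0.0]
contact_force: [-0.4, 0.2, 2.4]
gripper_width: 0.001
grasp_force: 0.9
```

Fingers are in the well and touching the key at z 0.0935. Pressing on.

>>> play_rows([
  [0,0,-0.002],
  [0,0,-0.002],
  [0,0,-0.001],
  [0,0,-0.001],
  [0,0,0],
  [0,0,0],
], turn=[0,0,0,0,0,0])

```text
time: 12.78
tool_pos: [0.4418, 0.3105, 0.0889]
tool_rot: [0.0, 1.0, -0.0, -0.0]
contact_force: [-4.9, -2.7, 11.0]
gripper_width: -0.002
grasp_force: 5.4
```

>>> play_rows([
  [0,0,-0.001],
  [0,0,0],
  [0,0,0],
], turn=[0,0,0])

```text
time: 13.15
tool_pos: [0.4418, 0.3105, 0.0889]
tool_rot: [0.0, 1.0, -0.0, -0.0]
contact_force: [-6.7, -4.2, 15.7]
gripper_width: 0.0
grasp_force: 7.8
```

The key has bottomed out: z stays at 0.0889 while the force rises to 15 N. Handing in.

```bash
python3 -c "
from plant import *
print(state()['contact_force'],job_done())"
```

```text
the job is handed in; nothing more can be done
[-6.72324868 -4.23425594 15.68103662] None
```

The lid is snapped shut and stayed shut with the hand off it; the sunken key was then pressed right down, and I handed the job in at about 13 s with the fingers still holding it at about 16 N (no verdict came back).

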